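Turn the dough docker round behind its retaining bar

ROBOT

A 6-joint arm with a two-finger parallel gripper is mounted at the origin on the work surface. World frame = base frame: x ahead of the robot, y to its left, z up, the work surface at z = 0. Lengths are in m, angles in rad, forces in N, time in s.
With the tool pointing down it reaches from about 0.25 to 0.775 m from the base axis. Payload 4 kg.
Tool frame: the origin (TCP) lies midway between the tips of the shut fingers; the grasp point (between the pads) lies 19 mm behind it (robot.tcp_to_grasp is the z of the grasp point in the tool frame, in m); z points along the fingers, y is the line along which they close (so a half turn about z gives the same grasp; the last joint's range is limited). The gripper opens to 94 mm and grips with 3 to 60 N. Pads are 16 mm wide; open, the fingers measure 119 mm over their backs; the gripper's body (75 mm by 177 mm) begins 78 mm behind the grasp point.
Start: joints at [-1.35, 0.087, 1.371, -0, 1.684, -0.103], TCP at [0.175, -0.521, 0.206] pointing down, gripper open.
Joint ranges: [-3.1, 3.1], [-0.76, 2.03], [0.27, 2.55], [-1.08, 4.22], [0.17, 2.65], [-2.57, 2.57]. Speed limits (rad/s): [2.79, 2.79, 3.14, 3.14, 3.14, 3.14].

INTERFACE

Orientations are given as [roll, pitch, yaw] about the fixed x, y, z axes, in that order (R = Rz(yaw) Ry(pitch) Rx(roll)).
In Python, from bench import robot gives the robot as it stands. The module is installed in compiled form; this text tells all that it offers.
- The arm moves only by the tool move_arm, never from a script. Its argument "motion" is one flat list of numbers, 7 for each row, row after row: the turn, a rotation vector about the tool's x, y, z in units of 45 degrees (1.0 is 45 degrees), then the shift along the tool's x, y, z in units of 100 mm (1.0 is 100 mm), then the opening, from 0 (shut) to 1 (fully open). A call has 1 to 12 rows; each row shifts and turns the commanded pose from where the row before left it, along the tool's axes as they then stand; what a row does not reach is not made up. A row lasts 1/12 s, in which the tool goes at most 41.7 mm and 7.16 degrees, less where a joint would pass 70% of its speed; a pose out of reach is approached as far as the arm can. A call with a number of a shift or a turn outside -1 to 1 is refused whole. A call with a gripper value outside its range is refused whole. The fingers move at their own pace and stop on an object; the grip force is fixed at half the most. Time passes only in rows, so rows that do not move let the fingers close. It gives the time, the measured TCP pose, the force, the opening and the grip force at its end, in the units of the state.
- robot.get_obs(): the state, without advancing time (a new reading comes with each control period).
- robot.snapshot(name): name is "side" or "top"; returns the picture (400x640x3 uint8, red, green, blue); there is no depth.
- robot.get_calibration(name): a dict with "fx", "fy", "cx", "cy" (pixels), "k1" (the pictures are not rectified: a ray, as slopes to the right and down, at radius r is drawn at 1 + k1 r^2 times it, then the intrinsics apply), "R" (3x3) and "t" (3): a world point X has camera coordinates R X + t. Camera axes: x right, y down, z forward; pixel columns grow to the right and rows downward; lengths in m; the calibration is good to about 2 mm. A picture is of the moment at which its call begins. get_calibration takes no time and is no camera call.
- robot.close_job(): hands the job in; it is judged then, once.
The state is a dict: "time": time; "joint_positions": joint angles; "qvel": joint speeds; "joint_torque": joint torques, N m; "tool_pos": TCP position; "ee_rot": TCP orientation; "wrist_force": force on the tool from outside, world axes, zero at the start; "wrist_torque": the same for the moment, N m; "width": finger opening in m; "finger_force": force on a finger pad.
Only numpy, scipy, OpenCV 4.12 (cv2) and the standard library are available. Lean on these libraries where they do the work, as an engineer would, in place of code of your own. Each camera call takes 0.05 s, during which the arm holds its last target. There are 200 camera calls.

TASK

The dough docker has been put away back to front, with its spikes sticking out. Lift the retaining bar out of its two brackets and set it aside, pull the docker out, and put it back flat and straight in its own bay the right way round, spikes under the clear hood and handle sticking out just far enough to stop short of the bar; then lay the bar back, centred, down in both brackets. Leave the crimping wheel in the other bay and the tin, ramekin, funnel and scoop where they are.

Things in the scene. Friction and masses are not known exactly. Their poses are not given: they have to be found in the camera images.
- rack: Fixed plywood rack, 270 wide (y), floor board 4 thick from x -113 to 132. Origin on the shelf, middle of the hood's front edge; +x goes into the hood (away from the open front), z up. Hood covers x 0 to 132, 183 wide, clear flat roof z 54 to 58, back wall at x 125. Two bays under it, parted by a solid block 43 wide. Tools lie along x and stick out about 75 in front of the hood.
- bay_left (a point): Mouth of one bay: rack x 0, y +52.5, z 4 (on the floor board). The bay is 62 wide (y), 50 high from floor to roof, 125 deep. Axes as the rack's.
- bay_right (a point): Mouth of the other bay, alike, at rack y -52.5.
- bracket_mid (a point): Where the seated bar's centre belongs: rack x -93, y 0, z 28. Axes as the rack's. The steel U-brackets stand at rack x -93, y +122 and y -122, each 10 wide in y and 41 deep in x; slot 21 wide in x, open upward, its bottom at z 20; uprights to z 40, then lips flaring outward to z 51.
- bar: Loose plain square aluminium bar 16 x 280 (along its y) x 16, about 0.15 kg, resting across both brackets in front of the tools' ends and keeping them from sliding out. Origin: centre of its underside.
- bar_mid (a point): Centre of the bar (8 above its underside).
- docker: Loose white plastic dough docker, 188 long, 0.17 kg; origin on its underside, mid-length, +x to the roller. Handle 28 wide (y), z 0 to 28, x -95 to 20. Yoke x 36 to 85, 52 wide over two flat arms (x 43 to 85, z 6 to 34). Free-turning spiked roller between them, diameter 40, 40 wide, axis along y at x 73, z 20. Lies on the rack floor in one bay, roller out at first.
- docker_handle_end (a point): Tail end of the docker's handle, docker x -95, z 14.
- crimper: Loose pastry crimping wheel in the other bay, right way round: wooden handle 26 wide, 22 high, x -95 to 30, steel wheel diameter 36 at x 75. Origin under the middle; +x to the wheel.
- tin: Loose aluminium swiss roll tin 240 (x) x 170 (y) x 20 high. Origin: centre of its underside.
- ramekin: Loose glass ramekin, diameter 84, 48 high, standing on the hood's roof. Origin: centre of its underside.
- funnel: Loose small steel funnel standing mouth down, diameter 72, 82 high. Origin: centre of its underside.
- scoop: Loose white ice-cream style scoop lying along its x: handle 20 wide from x -95, with squeeze lever to height 33, bowl diameter 56 at x +50 (to x +78). Origin on its underside.
There are look-alikes about, which are no part of the job. Leave any green look-alike of the docker alone.

How it is judged:
By the outcome, as a careful person would: the job done as asked, in the order asked, and still so for the second after the job is handed in, with the robot touching nothing.
It also fails if it takes over 72 s, if anything falls off the work surface, if the arm or the gripper's body presses on something with over 40 N, if the wrist force passes 120 N, or if a joint passes its speed limit or range.

## Working session

There is one attempt and no reset: what is moved stays moved. The work goes in short steps, Python scripts to look and compute and a tool call to move; the robot and the scene stay as the last step left them, time stands still between calls to the robot, and variables do not carry over. Pictures are saved under pics/ and viewed, at most 10 in all, crops included, and the job is handed in when it is done.

Besides the shell and the picture viewer there is one more tool, called after "Request:" as name(argument=value, ...), one argument or row to a line, values as JSON. move_arm: Moves the arm, as the interface text tells. Shifts and turns lie within -1 to 1; 1 stands for 100 mm of shift or 45 degrees of turn. Its arguments: {"type":"object","properties":{"motion":{"type":"array","items":{"type":"number"}}},"required":["motion"]}

```bash
mkdir -p pics
python3 - <<'E'
from bench import robot
import cv2
for n in("side","top"):
    cv2.imwrite(f"pics/{n}0.png",robot.snapshot(n)[:,:,::-1])
    c=robot.get_calibration(n); print(n,{k:(v.tolist() if hasattr(v,'tolist') else v) for k,v in c.items()})
print(robot.get_obs(),robot.tcp_to_grasp)
E
```

```text
side {'fx': 407.3244706242132, 'fy': 407.3244706242132, 'cx': 319.35335398415, 'cy': 204.71816871415788, 'k1': -0.05532733569009609, 'R': [[-0.992798273013281, -0.11958044832655765, 0.007218412558572791], [-0.08811895266508946, 0.6881178292492436, -0.7202283688181939], [0.08115811286035436, -0.7156775596924417, -0.6936994963740551]], 't': [0.580007483550071, 0.14264967926390199, 1.0083826579039292]}
top {'fx': 410.285017388737, 'fy': 410.285017388737, 'cx': 318.37644397263824, 'cy': 197.6169506212955, 'k1': -0.09971119598481852, 'R': [[-0.026836563907781368, -0.9996211540204725, -0.00611124147802392], [-0.991619154833199, 0.027393620911923138, -0.12625783659332318], [0.12637741335189617, 0.002671697608824714, -0.9919786345614361]], 't': [-0.036274004902000036, 0.5702259615684182, 1.1342040246288343]}
{'time': 0.1, 'joint_positions': array([-1.35007892e+00,  8.79070211e-02,  1.37208985e+00,  3.09662817e-05,
        1.68360152e+00, -1.03082394e-01]), 'qvel': array([ 0.00064044, -0.0017865 , -0.0053512 ,  0.00137383, -0.00166169,
        0.00144308]), 'joint_torque': array([ 7.19181699e-04, -3.41252232e+01, -3.03301978e+01,  7.16877147e-02,
        3.04344075e-02, -1.08517795e-04]), 'tool_pos': array([ 0.17490136, -0.52093247,  0.20441379]), 'ee_rot': array([-3.13960072e+00, -2.37003676e-04,  3.23803020e-01]), 'wrist_force': array([ 0.15172099, -0.3934462 , -0.8343083 ]), 'wrist_torque': array([ 0.01767531, -0.00837174, -0.0068031 ]), 'finger_force': 0.0, 'width': 0.0937805394168454} -0.0188
```

View pics/top0.png

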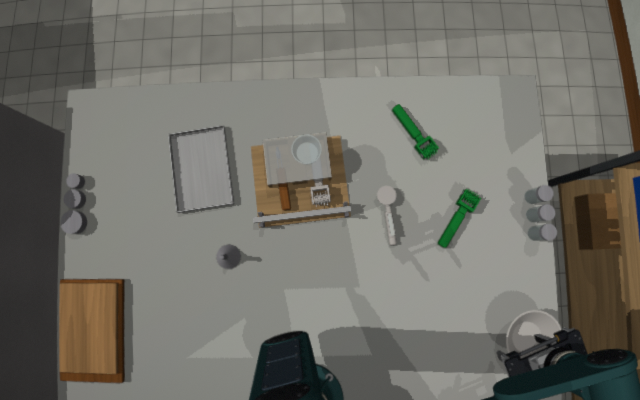

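View pics/side0.png

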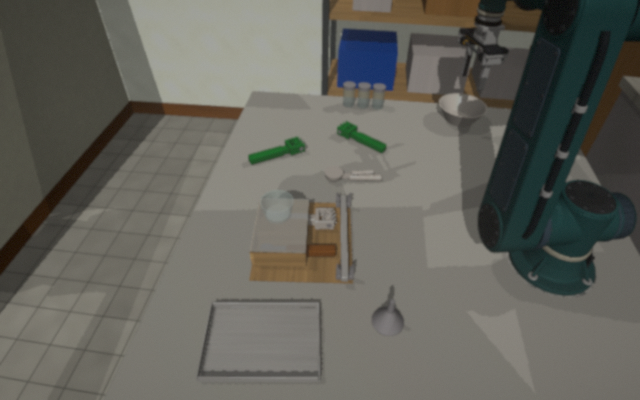

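```bash
cat > h.py <<'E'
import numpy as np,cv2
from bench import robot
def cal(n):
    c=robot.get_calibration(n);K=np.array([[c['fx'],0,c['cx']],[0,c['fy'],c['cy']],[0,0,1.]])
    return K,np.array([c['k1'],0,0,0,0.]),np.array(c['R']),np.array(c['t'])
def ray(n,uv):
    K,d,R,t=cal(n);p=cv2.undistortPoints(np.array(uv,float).reshape(-1,1,2),K,d).reshape(-1,2)
    return -R.T@t,np.c_[p,np.ones(len(p))]@R
def onz(n,uv,z):
    o,d=ray(n,uv);return o+d*((z-o[2])/d[:,2])[:,None]
def proj(n,X):
    K,d,R,t=cal(n);return cv2.projectPoints(np.array(X,float).reshape(-1,3),cv2.Rodrigues(R)[0],t,K,d)[0].reshape(-1,2)
def crop(n,x0,y0,w,h,s,f):
    im=robot.snapshot(n)[y0:y0+h,x0:x0+w,::-1];cv2.imwrite(f,cv2.resize(im,None,fx=s,fy=s,interpolation=cv2.INTER_CUBIC));
def tri(u,v):
    o1,d1=ray('top',u);o2,d2=ray('side',v);r=[]
    for a,b in zip(d1,d2):
        s=np.linalg.lstsq(np.c_[a,-b],o2-o1,rcond=None)[0];r.append(((o1+a*s[0])+(o2+b*s[1]))/2)
    return np.array(r)
E
python3 - <<'E'
from h import *
robot_im={n:robot.snapshot(n)[:,:,::-1] for n in('top','side')}
a=cv2.resize(robot_im['top'][125:240,240:360],None,fx=5,fy=5,interpolation=cv2.INTER_CUBIC)
b=cv2.resize(robot_im['side'][185:290,240:365],None,fx=6,fy=5.7,interpolation=cv2.INTER_CUBIC)
b=cv2.resize(robot_im['side'][185:290,240:365],None,fx=5,fy=5,interpolation=cv2.INTER_CUBIC)
cv2.imwrite('pics/ct.png',a);cv2.imwrite('pics/cs.png',b)
E
```

```text
(no output)
```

View pics/ct.png

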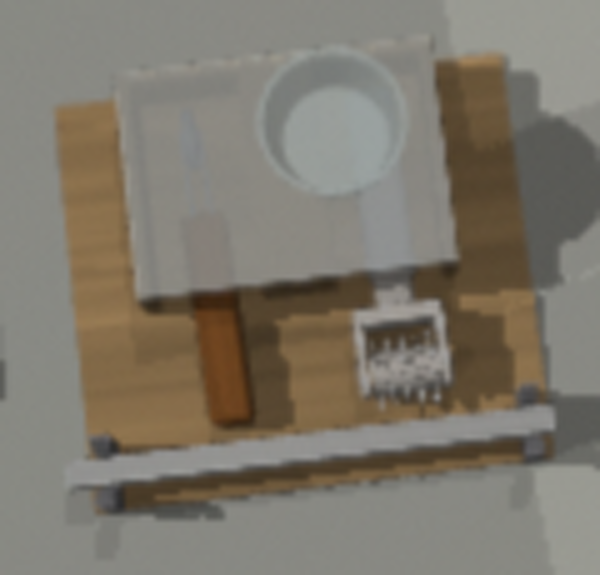

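View pics/cs.png

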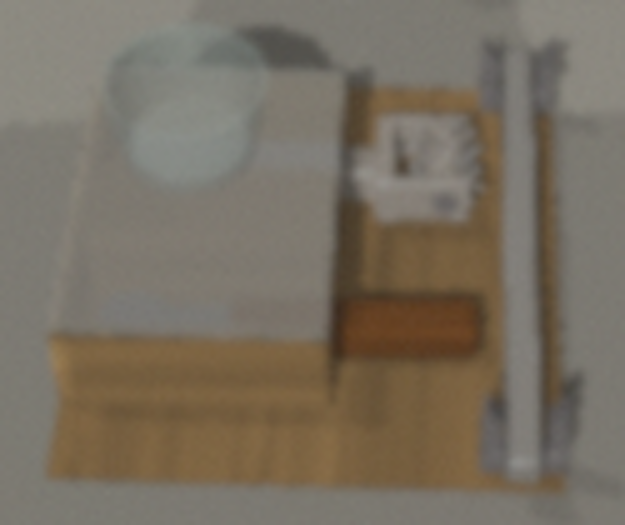

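Docker candidates in the top view: the white yoke and roller at (320,195), the green look-alikes at (415,130) and (460,217), and the white scoop at (388,215). I choose (320,195). The crop shows its roller out in the right bay with the crimper in the left, and the bar running from (253,220) to (350,209).

Run:
```python
from h import *
T=lambda p:np.array(p,float)/5+[240,125]-.4
S=lambda p:np.array(p,float)/5+[240,185]-.4
fl=onz('top',T([[55,105],[505,57],[100,512],[550,458]]),.004)
rf=onz('top',T([[118,72],[432,38],[455,262],[143,300]]),.058)
M=np.array([[132,135],[132,-135],[-113,135],[-113,-135],[132,91.5],[132,-91.5],[0,-91.5],[0,91.5]])/1e3
P=np.r_[fl,rf][:,:2]
a=P-P.mean(0);b=M-M.mean(0)
th=np.arctan2((b[:,0]*a[:,1]-b[:,1]*a[:,0]).sum(),(a*b).sum())
R=np.array([[np.cos(th),-np.sin(th)],[np.sin(th),np.cos(th)]]);t=P.mean(0)-R@M.mean(0)
print('rack',t,th,np.degrees(th));print('res',np.round((P-(M@R.T+t))*1e3,1).tolist())
def rk(p): return np.round(((p[:,:2]-t)@R)*1e3,1)
# side check
fs=onz('side',S([[45,478],[565,490],[487,88]]),.004);print('side floor',rk(fs).tolist())
print('side roof',rk(onz('side',S([[345,70],[333,337],[50,337]]),.058)).tolist())
print('bar top',rk(onz('top',T([[66,462],[69,488],[553,407],[555,430]]),.036)).tolist())
print('bar side',rk(onz('side',S([[505,50],[530,50],[508,460],[540,460]]),.036)).tolist())
print('crimp',rk(onz('top',T([[213,424],[252,418],[195,297],[237,290]]),.026)).tolist())
print('yoke',rk(onz('top',T([[353,310],[440,301],[360,393],[450,383]]),.038)).tolist())
print('rkn',rk(onz('top',T([[336,140]]),.058)).tolist())
```

```text
rack [6.15581213e-01 2.07079568e-04] 0.08692978203310704 4.980709624489206
res [[0.4, 0.9], [-1.6, -0.4], [0.3, -3.0], [1.3, 2.9], [0.6, -1.2], [-0.6, 0.8], [0.3, 3.1], [-0.6, -2.9]]
side floor [[131.4, 138.8], [-113.8, 136.0], [-76.6, -137.0]]
side roof [[0.9, -90.9], [-3.0, 91.9], [129.3, 97.3]]
bar top [[-84.8, 144.0], [-99.7, 143.7], [-85.1, -135.0], [-98.3, -134.5]]
bar side [[-85.4, -134.2], [-99.3, -134.8], [-85.6, 143.1], [-100.2, 142.5]]
crimp [[-71.6, 59.2], [-70.7, 36.6], [3.0, 62.0], [4.3, 37.4]]
yoke [[-16.9, -28.1], [-17.5, -78.1], [-64.8, -26.8], [-65.0, -78.3]]
rkn [[78.2, -29.5]]
```

```bash
cat >> h.py <<'E'
RT=np.array([.6156,.0002]);TH=.0869
RR=np.array([[np.cos(TH),-np.sin(TH)],[np.sin(TH),np.cos(TH)]])
def w2r(p): return (np.array(p)[...,:2]-RT)@RR
def go(x,y,z,yaw=None):
    "rack mm target of TCP (z world mm) -> shift in tool units, turn about tool z in units, given pose now"
    from scipy.spatial.transform import Rotation as Q
    o=robot.get_obs();q=Q.from_euler('xyz',o['ee_rot']).as_matrix()
    T=np.r_[RR@np.array([x,y])/1e3+RT,z/1e3]
    s=q.T@(T-o['tool_pos'])*10
    print('rack now',w2r(o['tool_pos'])*1e3,o['tool_pos'][2]*1e3,'yaw deg rel rack',np.degrees(o['ee_rot'][2]-TH),'shift',np.round(s,3))
    if yaw is not None:
        e=np.degrees(o['ee_rot'][2]-TH)-yaw; e=(e+180)%360-180
        print('turn z',round(e/45,3))
E
python3 -c "
from h import *
print(onz('top',[[228,257],[388,215]],.02), w2r(onz('top',[[228,257],[388,215]],.02)))
o=robot.get_obs();print(o['time'])"
```

```text
[[ 0.40689716  0.21150272  0.02      ]
 [ 0.51504577 -0.25096365  0.02      ]] [[-0.18957621  0.22861884]
 [-0.12197345 -0.24148873]]
0.2
```

Request:
move_arm(
  motion=[0, 0, -0.155, 0, 0, 0, 1, 0, 0, -0.155, 0, 0, 0, 1, 0, 0, -0.155, 0, 0, 0, 1, 0, 0, -0.155, 0, 0, 0, 1, 0, 0, -0.155, 0, 0, 0, 1, 0, 0, -0.155, 0, 0, 0, 1, 0, 0, -0.155, 0, 0, 0, 1, 0, 0, -0.155, 0, 0, 0, 1, 0, 0, -0.155, 0, 0, 0, 1, 0, 0, -0.155, 0, 0, 0, 1, 0, 0, -0.149, 0, 0, 0, 0.5],
)

```text
time: 1.12
tool_pos: [0.1749, -0.5213, 0.2052]
ee_rot: [-3.142, -0.001, 1.664]
wrist_force: [0.4, 0.7, -0.1]
width: 0.09
finger_force: 0.0
```

```bash
python3 -c "
from h import *
go(-93,4,120,90)"
```

```text
rack now [-484.25026394 -481.25627764] 205.15048575680825 yaw deg rel rack 90.36943928267468 shift [4.827 3.944 0.854]
turn z 0.008
```

Request:
move_arm(
  motion=[0, 0, 0, 0.3, 0.245, 0, 0.5, 0, 0, 0, 0.3, 0.245, 0, 0.5, 0, 0, 0, 0.3, 0.245, 0, 0.5, 0, 0, 0, 0.3, 0.245, 0, 0.5, 0, 0, 0, 0.3, 0.245, 0, 0.5, 0, 0, 0, 0.3, 0.245, 0, 0.5, 0, 0, 0, 0.3, 0.245, 0, 0.5, 0, 0, 0, 0.3, 0.245, 0, 0.5, 0, 0, 0, 0.3, 0.245, 0, 0.5, 0, 0, 0, 0.3, 0.245, 0, 0.5, 0, 0, 0, 0.3, 0.245, 0, 0.5, 0, 0, 0, 0.3, 0.245, 0, 0.5],
)

```text
time: 2.12
tool_pos: [0.4371, -0.1353, 0.2055]
ee_rot: [3.141, 0.0, 1.658]
wrist_force: [-0.1, -0.5, 0.4]
width: 0.0468
finger_force: 0.0
```

```bash
python3 -c "
from h import *
go(-93,4,12,90)"
```

```text
rack now [-189.63492017 -119.48520178] 205.51953559593235 yaw deg rel rack 90.03173476547009 shift [1.235 0.966 1.935]
turn z 0.001
```

Request:
move_arm(
  motion=[0, 0, 0, 0.247, 0.193, 0.15, 0.5, 0, 0, 0, 0.247, 0.193, 0.15, 0.5, 0, 0, 0, 0.247, 0.193, 0.15, 0.5, 0, 0, 0, 0.247, 0.193, 0.15, 0.5, 0, 0, 0, 0.247, 0.193, 0.15, 0.5, 0, 0, 0, 0, 0, 0.2, 0.5, 0, 0, 0, 0, 0, 0, 0.5, 0, 0, 0, 0, 0, 0, 0.5],
)

```text
time: 2.78
tool_pos: [0.5206, -0.0055, 0.1091]
ee_rot: [-3.138, -0.0, 1.659]
wrist_force: [0.4, -0.3, 0.4]
width: 0.0466
finger_force: 0.0
```

```bash
python3 -c "
from h import *
go(-93,4,12,90)"
```

```text
rack now [-95.11476897   2.59578984] 109.07167246427174 yaw deg rel rack 90.06549652916914 shift [0.014 0.025 0.971]
turn z 0.001
```

Request:
move_arm(
  motion=[0, 0, 0, 0.01, 0.02, 0.2, 0.5, 0, 0, 0, 0, 0, 0.2, 0.5, 0, 0, 0, 0, 0, 0.2, 0.5, 0, 0, 0, 0, 0, 0.2, 0.5, 0, 0, 0, 0, 0, 0.13, 0.5, 0, 0, 0, 0, 0, 0.04, 0.5, 0, 0, 0, 0, 0, 0, 0, 0, 0, 0, 0, 0, 0, 0, 0, 0, 0, 0, 0, 0, 0, 0, 0, 0, 0, 0, 0, 0, 0, 0, 0, 0, 0, 0, 0],
)

```text
time: 3.7
tool_pos: [0.5246, -0.0047, 0.0147]
ee_rot: [3.139, 0.001, 1.658]
wrist_force: [0.8, 0.2, -0.1]
width: 0.0169
finger_force: 0.0
```

```bash
python3 -c "
from h import *
go(-93,4,100,90)"
```

```text
rack now [-91.0971829    2.99826283] 14.732348544952062 yaw deg rel rack 90.02152412341947 shift [ 0.01  -0.017 -0.853]
turn z 0.0
```

Request:
move_arm(
  motion=[0, 0, 0, 0, 0, 0, 0, 0, 0, 0, 0, 0, 0, 0, 0, 0, 0, 0, 0, -0.1, 0, 0, 0, 0, 0, 0, -0.15, 0, 0, 0, 0, 0, 0, -0.2, 0, 0, 0, 0, 0, 0, -0.2, 0, 0, 0, 0, 0, 0, -0.2, 0, 0, 0, 0, 0, -0.1, 0, 0, 0, 0, 0, 0, -0.2, 0, 0, 0, 0, 0, 0, -0.3, 0, 0, 0, 0, 0, 0, -0.3, 0, 0, 0, 0, 0, 0, -0.3, 0, 0],
)

```text
time: 4.7
tool_pos: [0.4011, -0.0148, 0.0965]
ee_rot: [-3.138, -0.001, 1.659]
wrist_force: [-0.2, 0.3, -1.5]
width: 0.0158
finger_force: 30.0
```

Request:
move_arm(
  motion=[0, 0, 0, 0, -0.3, 0, 0, 0, 0, 0, 0, -0.3, 0, 0, 0, 0, 0, 0, -0.2, 0.1, 0, 0, 0, 0, 0, -0.1, 0.2, 0, 0, 0, 0, 0, 0, 0.2, 0, 0, 0, 0, 0, 0, 0.1, 0, 0, 0, 0, 0, 0, 0, 0],
)

```text
time: 5.28
tool_pos: [0.3112, -0.0221, 0.0351]
ee_rot: [-3.135, -0.002, 1.658]
wrist_force: [-0.3, 1.1, -0.9]
width: 0.0156
finger_force: 30.0
```

```bash
python3 -c "
from h import *
go(-303,4,0,90)
crop('top',210,150,180,150,4,'pics/a.png')"
```

```text
rack now [-305.21331805    4.23314023] 35.13152790617583 yaw deg rel rack 90.01964781775519 shift [-0.003  0.024  0.351]
turn z 0.0
```

View pics/a.png

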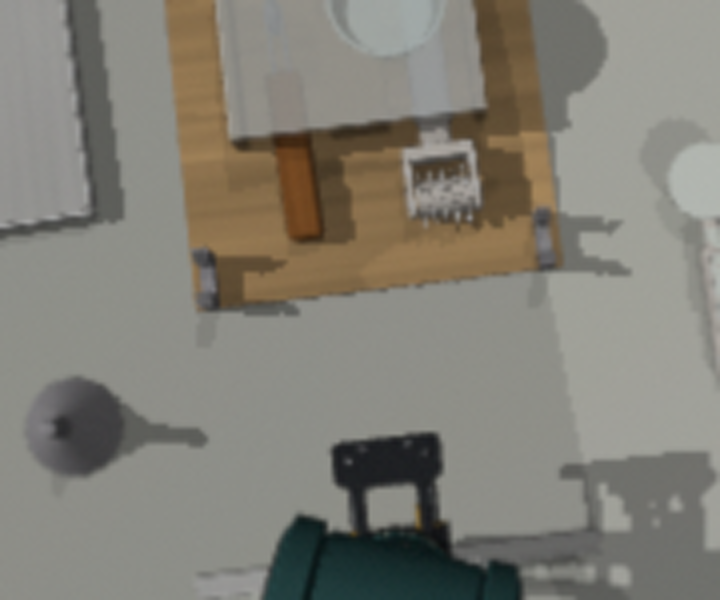

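The bar is held clear of the rack and both brackets are empty. The arm is at about crop (390,460), and the docker and crimper have not moved. I'll set the bar down here.

Request:
move_arm(
  motion=[0, 0, 0, 0, 0, 0.15, 0, 0, 0, 0, 0, 0, 0.1, 0, 0, 0, 0, 0, 0, 0.05, 0, 0, 0, 0, 0, 0, 0.02, 0, 0, 0, 0, 0, 0, 0, 0, 0, 0, 0, 0, 0, 0, 0.4, 0, 0, 0, 0, 0, 0, 0.4, 0, 0, 0, 0, 0, -0.1, 0.4, 0, 0, 0, 0, 0, -0.3, 0.6, 0, 0, 0, 0, 0, -0.3, 0.8, 0, 0, 0, 0, 0, -0.3, 1],
)

```text
time: 6.25
tool_pos: [0.3146, -0.0229, 0.1084]
ee_rot: [3.141, 0.0, 1.658]
wrist_force: [0.6, 0.3, 0.0]
width: 0.0522
finger_force: 0.0
```

Request:
move_arm(
  motion=[0, 0, 0.155, 0, 0, 0, 1, 0, 0, 0.155, 0, 0, 0, 1, 0, 0, 0.155, 0, 0, 0, 1, 0, 0, 0.155, 0, 0, 0, 1, 0, 0, 0.155, 0, 0, 0, 1, 0, 0, 0.155, 0, 0, 0, 1, 0, 0, 0.155, 0, 0, 0, 1, 0, 0, 0.155, 0, 0, 0, 1, 0, 0, 0.155, 0, 0, 0, 1, 0, 0, 0.155, 0, 0, 0, 1, 0, 0, 0.155, 0, 0, 0, 1, 0, 0, 0.155, 0, 0, 0, 1],
)

```text
time: 7.25
tool_pos: [0.3151, -0.023, 0.1076]
ee_rot: [3.141, -0.002, 0.191]
wrist_force: [-0.4, 0.5, -0.5]
width: 0.0938
finger_force: 0.0
```

```bash
python3 -c "
from h import *
go(-44,-53,110,0)"
```

```text
rack now [-301.33804045    2.95361314] 107.55123151414315 yaw deg rel rack 5.984725591495911 shift [ 2.501  0.825 -0.019]
turn z 0.133
```

Request:
move_arm(
  motion=[0, 0, 0.133, 0, 0, 0, 1, 0, 0, 0, 0.36, 0.08, 0, 1, 0, 0, 0, 0.36, 0.08, 0, 1, 0, 0, 0, 0.36, 0.08, 0, 1, 0, 0, 0, 0.36, 0.08, 0, 1, 0, 0, 0, 0.36, 0.08, 0, 1, 0, 0, 0, 0.36, 0.08, 0, 1, 0, 0, 0, 0.36, 0.08, 0, 1, 0, 0, 0, 0.05, 0, 0.2, 1, 0, 0, 0, 0, 0, 0.2, 1, 0, 0, 0, 0, 0, 0, 1, 0, 0, 0, 0, 0, 0, 1],
)

```text
time: 8.25
tool_pos: [0.5749, -0.0546, 0.0657]
ee_rot: [-3.141, 0.003, 0.093]
wrist_force: [0.1, 0.1, 0.3]
width: 0.0937
finger_force: 0.0
```

```bash
python3 -c "
from h import *
go(-44,-53,10,0)"
```

```text
rack now [-45.29023741 -51.09291951] 65.65288490970927 yaw deg rel rack 0.3464991270968361 shift [0.014 0.02  0.556]
turn z 0.008
```

Request:
move_arm(
  motion=[0, 0, 0, 0.01, 0.02, 0.2, 1, 0, 0, 0, 0, 0, 0.2, 1, 0, 0, 0, 0, 0, 0.12, 1, 0, 0, 0, 0, 0, 0.03, 1, 0, 0, 0, 0, 0, 0, 1, 0, 0, 0, 0, 0, 0, 0, 0, 0, 0, 0, 0, 0, 0, 0, 0, 0, 0, 0, 0, 0, 0, 0, 0, 0, 0, 0, 0, 0, 0, 0, 0, 0, 0, 0, 0, 0, 0, 0, 0, 0, 0, 0, 0, 0, 0, 0, 0, 0],
)

```text
time: 9.25
tool_pos: [0.5768, -0.0565, 0.0116]
ee_rot: [-3.141, -0.0, 0.093]
wrist_force: [-0.2, 0.0, 2.0]
width: 0.0522
finger_force: 29.8
```

```bash
python3 -c "
from h import *
print(robot.get_obs()['wrist_force'])
go(-115,-53,10,0)"
```

```text
[-0.19384706  0.00473222  1.97302262]
rack now [-43.61573841 -53.15084839] 11.613133097093241 yaw deg rel rack 0.3460394589205188 shift [-0.714 -0.006  0.016]
turn z 0.008
```

Request:
move_arm(
  motion=[0, 0, 0, -0.06, 0, -0.01, 0, 0, 0, 0, -0.12, 0, 0, 0, 0, 0, 0, -0.12, 0, 0, 0, 0, 0, 0, -0.12, 0, 0, 0, 0, 0, 0, -0.12, 0, 0, 0, 0, 0, 0, -0.12, 0, 0, 0, 0, 0, 0, -0.1, 0, 0, 0, 0, 0, 0, -0.06, 0, 0.01, 0, 0, 0, 0, 0, 0, 0, 0, 0, 0, 0, 0, 0, 0, 0.8, 0, 0, 0, 0, 0, 0, 0.8, 0, 0, 0, 0, 0, 0, 0.8],
)

```text
time: 10.25
tool_pos: [0.4958, -0.0644, 0.0117]
ee_rot: [3.141, -0.001, 0.093]
wrist_force: [0.1, -0.1, -0.3]
width: 0.0682
finger_force: 0.0
```

Request:
move_arm(
  motion=[0, 0, 0, 0, 0, -0.2, 0.8, 0, 0, 0, 0, 0, -0.3, 0.8, 0, 0, 0, 0.2, 0, -0.1, 0.7, 0, 0, 0, 0.2, 0, 0, 0.6, 0, 0, 0, 0.15, 0, 0, 0.6, 0, 0, 0, 0, 0, 0, 0.6],
)

```text
time: 10.75
tool_pos: [0.5528, -0.0591, 0.0719]
ee_rot: [3.141, -0.003, 0.094]
wrist_force: [-0.9, 0.3, 0.4]
width: 0.0568
finger_force: 0.0
```

```bash
python3 -c "
from h import *
go(-60,-53,10,0)
crop('top',240,130,120,110,5,'pics/b.png')"
```

```text
rack now [-67.74551347 -53.58991412] 71.9408970857528 yaw deg rel rack 0.388746552639966 shift [ 0.076 -0.006  0.62 ]
turn z 0.009
```

View pics/b.png

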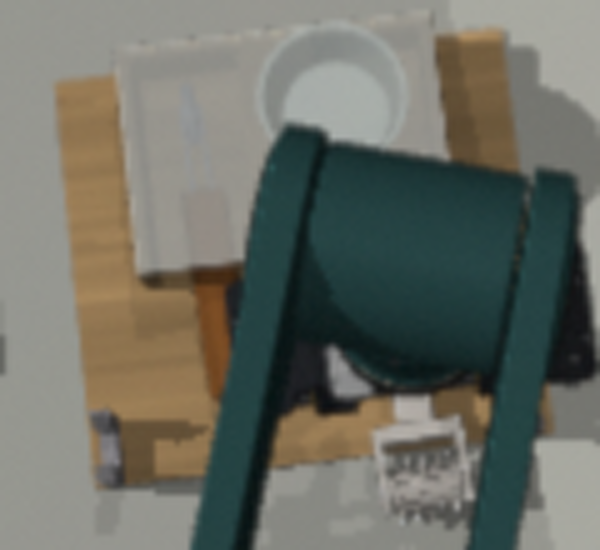

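The docker's yoke has come out to crop (420,430) and it is still straight, with the gripper above its handle. I'll regrasp the handle near its balance point.

Request:
move_arm(
  motion=[0, 0, 0, 0, 0, 0.25, 0.6, 0, 0, 0, 0, 0, 0.25, 0.6, 0, 0, 0, 0, 0, 0.12, 0.6, 0, 0, 0, 0, 0, 0.02, 0.6, 0, 0, 0, 0, 0, 0, 0, 0, 0, 0, 0, 0, 0, 0, 0, 0, 0, 0, 0, 0, 0, 0, 0, 0, 0, 0, 0, 0, 0, 0, 0, 0, 0, 0, 0, 0, 0, 0, 0, 0, 0, 0],
)

```text
time: 11.63
tool_pos: [0.5506, -0.059, 0.0087]
ee_rot: [3.142, -0.002, 0.093]
wrist_force: [-0.4, 2.1, 4.0]
width: 0.028
finger_force: 29.7
```

```bash
python3 -c "
from h import *
go(-180,-53,90,0)"
```

```text
rack now [-69.90184017 -53.36097553] 8.652832620841252 yaw deg rel rack 0.3470013303761112 shift [-1.099 -0.01  -0.816]
turn z 0.008
```

Request:
move_arm(
  motion=[0, 0, 0, 0, 0, -0.03, 0, 0, 0, 0, -0.1, 0, 0, 0, 0, 0, 0, -0.15, 0, 0, 0, 0, 0, 0, -0.2, 0, 0, 0, 0, 0, 0, -0.2, 0, 0, 0, 0, 0, 0, -0.15, 0, -0.1, 0, 0, 0, 0, -0.15, 0, -0.2, 0, 0, 0, 0, -0.15, 0, -0.2, 0, 0, 0, 0, -0.1, 0, -0.15, 0, 0, 0, 0, 0, 0, -0.1, 0, 0, 0, -0.1, 0, 0, 0, 0, 0, 0, -0.15, 0, 0, 0, 0],
)

```text
time: 12.63
tool_pos: [0.4306, -0.0706, 0.0861]
ee_rot: [3.14, -0.001, 0.293]
wrist_force: [-0.0, -0.1, -1.6]
width: 0.0278
finger_force: 29.7
```

Request:
move_arm(
  motion=[0, 0, -0.155, 0, 0, 0, 0, 0, 0, -0.155, 0, 0, 0, 0, 0, 0, -0.155, 0, 0, 0, 0, 0, 0, -0.155, 0, 0, 0, 0, 0, 0, -0.155, 0, 0, 0, 0, 0, 0, -0.155, 0, 0, 0, 0, 0, 0, -0.155, 0, 0, 0, 0, 0, 0, -0.155, 0, 0, 0, 0, 0, 0, -0.155, 0, 0, 0, 0, 0, 0, -0.155, 0, 0, 0, 0, 0, 0, -0.155, 0, 0, 0, 0, 0, 0, -0.155, 0, 0, 0, 0],
)

```text
time: 13.63
tool_pos: [0.43, -0.0702, 0.0847]
ee_rot: [-3.14, -0.0, 1.756]
wrist_force: [0.2, 1.0, -1.3]
width: 0.0278
finger_force: 29.7
```

Request:
move_arm(
  motion=[0, 0, -0.155, 0, 0, 0, 0, 0, 0, -0.155, 0, 0, 0, 0, 0, 0, -0.155, 0, 0, 0, 0, 0, 0, -0.155, 0, 0, 0, 0, 0, 0, -0.155, 0, 0, 0, 0, 0, 0, -0.155, 0, 0, 0, 0, 0, 0, -0.155, 0, 0, 0, 0, 0, 0, -0.155, 0, 0, 0, 0, 0, 0, -0.155, 0, 0, 0, 0, 0, 0, -0.155, 0, 0, 0, 0, 0, 0, -0.15, 0, 0, 0, 0, 0, 0, 0, 0, 0, 0, 0],
)

```text
time: 14.63
tool_pos: [0.4301, -0.0702, 0.0847]
ee_rot: [3.142, -0.001, 3.087]
wrist_force: [-0.4, 0.3, -1.7]
width: 0.0275
finger_force: 29.7
```

```bash
python3 -c "
from h import *
print(robot.get_obs()['joint_positions'],robot.get_obs()['finger_force'])
go(-95,-53,12,180)
crop('side',260,150,170,140,4,'pics/c.png')"
```

```text
[-2.91960792e-01 -1.12610598e-01  1.81079155e+00 -2.42419216e-04
  1.44458251e+00 -1.80826882e+00] 29.681339263916016
rack now [-190.94096785  -54.07731649] 84.74246547350589 yaw deg rel rack 171.90080536582053 shift [-0.949  0.146  0.726]
turn z -0.18
```

View pics/c.png

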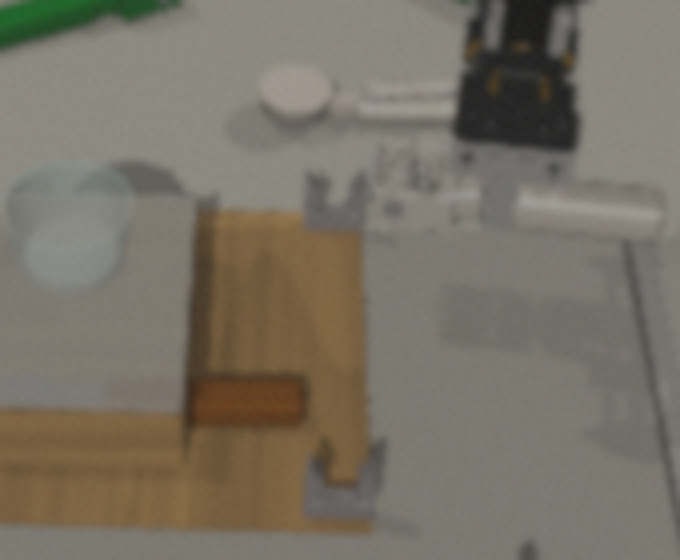

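Request:
move_arm(
  motion=[0, 0, -0.15, 0, 0, 0, 0, 0, 0, -0.03, 0, 0, 0, 0, 0, 0, 0, -0.15, 0, 0, 0, 0, 0, 0, -0.25, 0.01, 0, 0, 0, 0, 0, -0.25, 0, 0, 0, 0, 0, 0, -0.2, 0, 0.15, 0, 0, 0, 0, -0.11, 0, 0.2, 0, 0, 0, 0, 0, 0, 0.2, 0, 0, 0, 0, 0, 0, 0.14, 0, 0, 0, 0, 0, 0, 0.04, 0, 0, 0, 0, 0, 0, 0, 0],
)

```text
time: 15.6
tool_pos: [0.5246, -0.0608, 0.0107]
ee_rot: [3.14, -0.004, -3.059]
wrist_force: [-0.3, 0.2, -1.1]
width: 0.0278
finger_force: 29.7
```

```bash
python3 -c "
from h import *
go(-45,-53,10,180)
crop('top',280,150,90,90,6,'pics/d.png')"
```

```text
rack now [-95.91679122 -52.90194369] 10.664770340476831 yaw deg rel rack -180.23994360096393 shift [-0.509  0.001  0.005]
turn z -0.005
```

View pics/d.png

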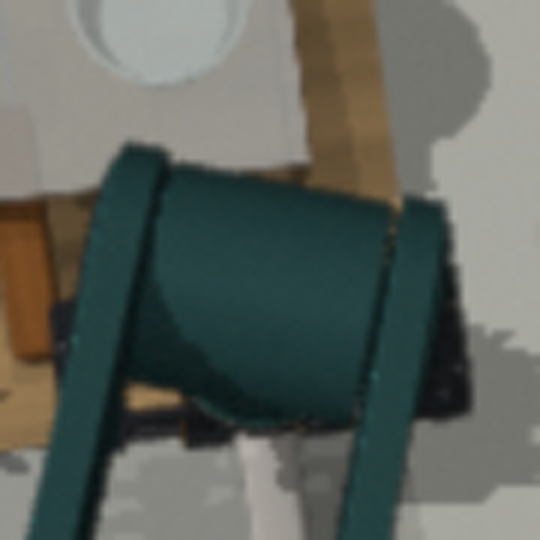

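The arm hides the yoke, but the handle at crop (270,490) lies straight. I'll insert slowly and watch the force.

Request:
move_arm(
  motion=[0, 0, 0, -0.05, 0, 0, 0, 0, 0, 0, -0.07, 0, 0, 0, 0, 0, 0, -0.07, 0, 0, 0, 0, 0, 0, -0.08, 0, 0, 0, 0, 0, 0, -0.08, 0, 0, 0, 0, 0, 0, -0.08, 0, 0, 0, 0, 0, 0, -0.06, 0, 0, 0, 0, 0, 0, -0.02, 0, 0.015, 0, 0, 0, 0, 0, 0, 0, 0],
)

```text
time: 16.4
tool_pos: [0.5772, -0.0568, 0.0105]
ee_rot: [3.142, -0.001, -3.056]
wrist_force: [-0.1, 0.1, -1.3]
width: 0.0278
finger_force: 29.7
```

```bash
python3 -c "
from h import *
go(-45,-53,10,180)
crop('side',240,160,130,120,5,'pics/e.png')"
```

```text
rack now [-43.22205338 -53.40499021] 10.515924922593518 yaw deg rel rack -180.09327408311637 shift [0.018 0.004 0.005]
turn z -0.002
```

View pics/e.png

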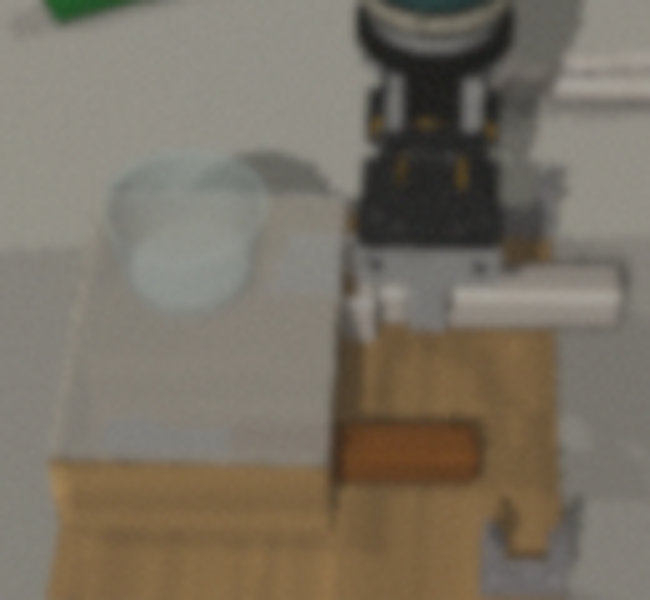

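The yoke is entering the right bay at crop (365,310) without contact, and the tail is at (620,295). I'll lower it, release, and regrasp nearer the tail.

Request:
move_arm(
  motion=[0, 0, 0, 0, 0, 0.02, 0, 0, 0, 0, 0, 0, 0, 0, 0, 0, 0, 0, 0, 0, 0.6, 0, 0, 0, 0, 0, 0, 0.6, 0, 0, 0, 0, 0, 0, 0.6, 0, 0, 0, 0, 0, -0.2, 0.6, 0, 0, 0, 0, 0, -0.3, 0.6, 0, 0, 0, 0.2, 0, 0, 0.6, 0, 0, 0, 0.3, 0, 0, 0.6, 0, 0, 0, 0.27, 0, 0, 0.6, 0, 0, 0, 0, 0, 0.2, 0.6, 0, 0, 0, 0, 0, 0.2, 0.6],
)

```text
time: 17.45
tool_pos: [0.5006, -0.0639, 0.0208]
ee_rot: [-3.14, 0.005, -3.057]
wrist_force: [0.6, 0.9, -0.0]
width: 0.0563
finger_force: 0.0
```

Request:
move_arm(
  motion=[0, 0, 0, 0, 0, 0.08, 0.6, 0, 0, 0, 0, 0, 0, 0.6, 0, 0, 0, 0, 0, 0, 0, 0, 0, 0, 0, 0, 0, 0, 0, 0, 0, 0, 0, 0, 0, 0, 0, 0, 0, 0, 0, 0, 0, 0, 0, 0, 0, 0, 0, 0, 0, 0, 0, 0, 0, 0],
)

```text
time: 18.12
tool_pos: [0.5008, -0.0636, 0.0118]
ee_rot: [-3.141, 0.002, -3.056]
wrist_force: [0.8, -0.2, 2.0]
width: 0.0278
finger_force: 30.0
```

Run:
```python
from h import *
go(-45,-53,10,180)
im=robot.snapshot('side')
b=cv2.resize(im[200:245,300:390,::-1],None,fx=8,fy=8,interpolation=cv2.INTER_CUBIC);cv2.imwrite('pics/f.png',b)
# tail: bright pixels along handle on the centreline rows
P=[[RT[0]+0,0,0]]
xs=np.arange(-170,-90,2.);X=np.c_[(np.c_[xs,np.full_like(xs,-53)]/1e3)@RR.T+RT,np.full_like(xs,.032)]
uv=proj('side',X)
for x,(u,v) in zip(xs,uv): print(int(x),im[int(round(v)),int(round(u))].tolist(),end=' ')
```

```text
rack now [-119.86127014  -53.58635033] 11.843540170374121 yaw deg rel rack -180.1012138119033 shift [-0.749  0.007  0.02 ]
turn z -0.002
-170 [116, 113, 108] -168 [119, 115, 111] -166 [118, 115, 110] -164 [118, 115, 110] -162 [118, 116, 111] -160 [113, 111, 107] -158 [112, 110, 105] -156 [113, 112, 107] -154 [113, 112, 107] -152 [117, 114, 109] -150 [114, 112, 108] -148 [115, 114, 109] -146 [115, 114, 109] -144 [120, 116, 112] -142 [125, 121, 117] -140 [125, 122, 117] -138 [125, 122, 117] -136 [123, 119, 115] -134 [117, 115, 110] -132 [116, 115, 111] -130 [116, 115, 111] -128 [117, 115, 112] -126 [118, 117, 113] -124 [117, 115, 112] -122 [117, 115, 112] -120 [118, 116, 114] -118 [116, 114, 111] -116 [118, 115, 113] -114 [118, 115, 113] -112 [125, 122, 117] -110 [132, 127, 122] -108 [134, 130, 122] -106 [135, 130, 125] -104 [135, 130, 125] -102 [136, 133, 126] -100 [137, 132, 127] -98 [140, 136, 130] -96 [140, 136, 130] -94 [144, 139, 130] -92 [148, 141, 134]
```

Run:
```python
from h import *
p=np.array([[617,270],[620,290],[618,318]])/5+[240,160]-.4
for z in(.032,.018): print(w2r(onz('side',p,z))*1e3)
```

```text
[[-144.76342985  -66.31662845]
 [-145.69037174  -51.51394984]
 [-143.73827729  -31.14539636]]
[[-146.52249769  -80.31247618]
 [-147.46637957  -65.23927661]
 [-145.47861033  -44.49848503]]
```

View pics/f.png

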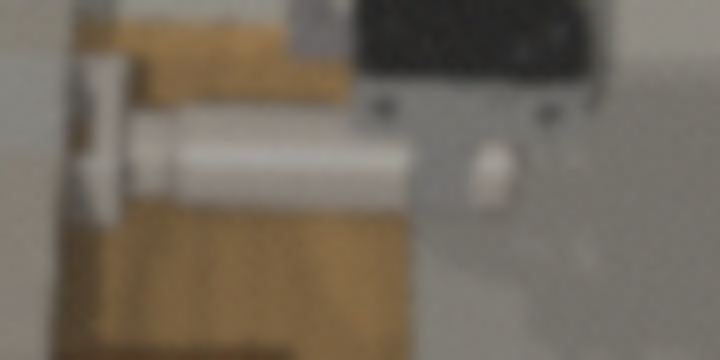

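The docker lies straight. Its yoke is at the hood mouth, crop (100,140), and the gripper is on the tail end at (440,150). The tail is at about rack x -145, so I'll push 71 mm.

Request:
move_arm(
  motion=[0, 0, 0, -0.04, 0.003, -0.005, 0, 0, 0, 0, -0.08, 0, 0, 0, 0, 0, 0, -0.1, 0, 0, 0, 0, 0, 0, -0.1, 0, 0, 0, 0, 0, 0, -0.1, 0, 0, 0, 0, 0, 0, -0.1, 0, 0, 0, 0, 0, 0, -0.1, 0, 0, 0, 0, 0, 0, -0.06, 0, 0, 0, 0, 0, 0, -0.03, 0, 0.005, 0, 0, 0, 0, 0, 0, 0, 0],
)

```text
time: 19.0
tool_pos: [0.571, -0.0571, 0.0119]
ee_rot: [-3.141, -0.001, -3.056]
wrist_force: [-5.3, -0.3, 7.7]
width: 0.0276
finger_force: 30.0
```

Run:
```python
from h import *
print(robot.get_obs()['wrist_force'])
go(-49,-53,10,180)
crop('side',240,185,125,105,5,'pics/g.png')
```

```text
[-5.32278035 -0.27214897  7.71753171]
rack now [-49.39466193 -53.26188558] 11.851308347588823 yaw deg rel rack -180.08713227467862 shift [-0.004  0.003  0.019]
turn z -0.002
```

View pics/g.png

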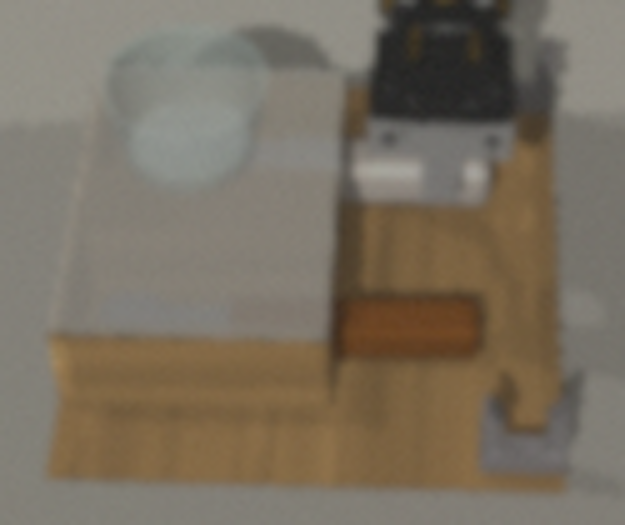

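The docker's tail is at crop (490,180), close to level with the crimper's tail at (482,325). That uses up my picture views, in fact one over the limit, so from here I measure by numbers only. Now I'll release and go for the bar.

Request:
move_arm(
  motion=[0, 0, 0, 0, 0, 0, 0.6, 0, 0, 0, 0, 0, 0, 0.6, 0, 0, 0, 0, 0, 0, 0.6, 0, 0, 0, 0, 0, -0.2, 0.6, 0, 0, 0, 0, 0, -0.35, 0.6, 0, 0, 0, 0, 0, -0.35, 0.5, 0, 0, 0, 0.35, 0.08, 0, 0.5, 0, 0, 0, 0.35, 0.08, 0, 0.5, 0, 0, 0, 0.35, 0.08, 0, 0.5, 0, 0, 0, 0.35, 0.08, 0, 0.5, 0, 0, 0, 0.35, 0.08, 0, 0.5, 0, 0, 0, 0.35, 0.08, 0, 0.5],
)

```text
time: 20.05
tool_pos: [0.3558, -0.0266, 0.1003]
ee_rot: [3.141, -0.0, -3.056]
wrist_force: [-0.4, -0.5, 0.6]
width: 0.047
finger_force: 0.0
```

Request:
move_arm(
  motion=[0, 0, 0.155, 0, 0, 0, 0.5, 0, 0, 0.155, 0, 0, 0, 0.5, 0, 0, 0.155, 0, 0, 0, 0.5, 0, 0, 0.155, 0, 0, 0, 0.5, 0, 0, 0.155, 0, 0, 0, 0.5, 0, 0, 0.155, 0, 0, 0, 0.5, 0, 0, 0.155, 0, 0, 0, 0.5, 0, 0, 0.155, 0, 0, 0, 0.5, 0, 0, 0.155, 0, 0, 0, 0.5, 0, 0, 0.155, 0, 0, 0, 0.5, 0, 0, 0.155, 0, 0, 0, 0.5, 0, 0, 0.155, 0, 0, 0, 0.5],
)

```text
time: 21.05
tool_pos: [0.3575, -0.0269, 0.1006]
ee_rot: [3.142, -0.0, 1.76]
wrist_force: [-0.2, 0.1, -0.5]
width: 0.047
finger_force: 0.0
```

Run:
```python
from h import *
go(-303,4,1,90)
im=robot.snapshot('top')
# sample rectified rack-frame scans: docker handle (z 32) along x at y=-53 ; across y at x=-40 ; 
def scan(n,im,pts,z):
    X=np.c_[np.array(pts)/1e3@RR.T+RT,np.full(len(pts),z)];uv=proj(n,X).astype(np.float32)
    m=cv2.remap(im,uv[:,0].reshape(1,-1),uv[:,1].reshape(1,-1),cv2.INTER_LINEAR)[0].astype(int)
    return m
for n in('top','side'):
    im=robot.snapshot(n)
    print(n,'tail x -100..-40/3, B:',[int(v[2]) for v in scan(n,im,[(x,-53) for x in range(-100,-40,3)],.032)])
    for X in(-65,-15): print(n,'y -85..-20/3 at x',X,[int(v[2]) for v in scan(n,im,[(X,y) for y in range(-85,-20,3)],.028)])
    for Y in(-90,-60,-30,90,110,130): print(n,'bar x -330..-280/3 at y',Y,[int(v[2]) for v in scan(n,im,[(x,Y) for x in range(-330,-280,3)],.016)])
    print(n,'bar ends', [int(v[2]) for v in scan(n,im,[(-304,y) for y in range(-150,-120,3)],.016)],[int(v[2]) for v in scan(n,im,[(-304,y) for y in range(125,160,3)],.016)])
```

```text
rack now [-259.44940243   -4.61236144] 100.63801813351552 yaw deg rel rack 95.85401091987407 shift [ 0.13  -0.425  0.996]
turn z 0.13
top tail x -100..-40/3, B: [81, 82, 83, 80, 76, 75, 72, 74, 106, 139, 156, 159, 159, 159, 159, 158, 158, 159, 158, 159]
top y -85..-20/3 at x -65 [53, 53, 52, 51, 51, 64, 100, 135, 152, 156, 158, 160, 162, 160, 130, 89, 73, 73, 74, 75, 74, 72]
top y -85..-20/3 at x -15 [53, 48, 47, 47, 49, 62, 98, 134, 151, 155, 156, 159, 161, 160, 132, 83, 59, 56, 59, 62, 64, 67]
top bar x -330..-280/3 at y -90 [155, 154, 154, 154, 149, 138, 123, 114, 111, 107, 101, 89, 67, 56, 55, 52, 49]
top bar x -330..-280/3 at y -60 [67, 66, 65, 64, 64, 64, 63, 62, 61, 61, 61, 58, 55, 48, 42, 42, 36]
top bar x -330..-280/3 at y -30 [62, 64, 65, 65, 65, 65, 65, 64, 63, 62, 62, 61, 60, 60, 59, 57, 56]
top bar x -330..-280/3 at y 90 [23, 22, 21, 24, 23, 26, 30, 36, 42, 48, 57, 62, 65, 65, 65, 66, 66]
top bar x -330..-280/3 at y 110 [65, 65, 66, 65, 64, 65, 65, 66, 66, 67, 67, 67, 66, 69, 76, 73, 67]
top bar x -330..-280/3 at y 130 [150, 145, 139, 138, 134, 129, 132, 144, 151, 151, 1
[... 662 characters left out ...]
x -330..-280/3 at y -60 [127, 127, 127, 128, 126, 124, 120, 119, 119, 119, 117, 106, 93, 95, 108, 112, 113]
side bar x -330..-280/3 at y -30 [127, 128, 129, 128, 127, 125, 119, 118, 120, 121, 117, 107, 92, 95, 107, 113, 114]
side bar x -330..-280/3 at y 90 [121, 120, 119, 117, 117, 118, 116, 119, 122, 121, 120, 110, 90, 90, 107, 113, 114]
side bar x -330..-280/3 at y 110 [126, 127, 127, 127, 127, 125, 121, 120, 121, 121, 120, 112, 96, 95, 109, 113, 114]
side bar x -330..-280/3 at y 130 [127, 126, 127, 126, 124, 118, 114, 118, 121, 121, 119, 109, 91, 94, 109, 114, 114]
side bar ends [125, 124, 124, 122, 120, 118, 117, 115, 113, 109] [121, 122, 122, 122, 121, 122, 120, 117, 114, 112, 109, 110]
```

Request:
move_arm(
  motion=[0, 0, 0.13, 0, 0, 0, 0.5, 0, 0, 0, 0.04, -0.22, 0, 0.5, 0, 0, 0, 0.045, -0.225, 0, 0.5, 0, 0, 0, 0, 0, 0.2, 0.5, 0, 0, 0, 0, 0, 0.2, 0.5, 0, 0, 0, 0, 0, 0.2, 0.5, 0, 0, 0, 0, 0, 0.2, 0.5, 0, 0, 0, 0, 0, 0.1, 0.5, 0, 0, 0, 0, 0, 0.05, 0.5, 0, 0, 0, 0, 0, 0, 0.5],
)

```text
time: 22.03
tool_pos: [0.3114, -0.0224, 0.0048]
ee_rot: [-3.139, -0.001, 1.666]
wrist_force: [-0.3, -0.0, 0.6]
width: 0.0467
finger_force: 0.0
```

```bash
python3 -c "
from h import *
print(robot.get_obs()['wrist_force'])
go(-304,4.4,3,90)"
```

```text
[-0.28969197 -0.03291119  0.5846364 ]
rack now [-305.04071701    3.85053688] 4.821309219682629 yaw deg rel rack 90.4509623234331 shift [0.005 0.01  0.018]
turn z 0.01
```

Request:
move_arm(
  motion=[0, 0, 0.01, 0, 0.01, 0, 0.5, 0, 0, 0, 0, 0, 0, 0, 0, 0, 0, 0, 0, 0, 0, 0, 0, 0, 0, 0, 0, 0, 0, 0, 0, 0, 0, 0, 0, 0, 0, 0, 0, 0, 0, 0, 0, 0, 0, 0, 0, 0, 0, 0, 0, 0, 0, 0, 0, 0, 0, 0, 0, 0, 0, -0.1, 0, 0, 0, 0, 0, 0, -0.2, 0, 0, 0, 0, 0, 0, -0.25, 0, 0, 0, 0, 0, 0, -0.25, 0],
)

```text
time: 23.03
tool_pos: [0.312, -0.0223, 0.0857]
ee_rot: [-3.138, -0.001, 1.656]
wrist_force: [1.4, 0.3, -1.6]
width: 0.0157
finger_force: 30.0
```

Request:
move_arm(
  motion=[0, 0, 0, 0, 0.1, -0.1, 0, 0, 0, 0, 0, 0.25, 0, 0, 0, 0, 0, 0, 0.3, 0, 0, 0, 0, 0, 0, 0.3, 0, 0, 0, 0, 0, 0, 0.3, 0, 0, 0, 0, 0, -0.02, 0.3, 0, 0, 0, 0, 0, -0.02, 0.25, 0, 0, 0, 0, 0, 0, 0.2, 0, 0, 0, 0, 0, 0, 0.1, 0, 0, 0, 0, 0, 0, 0, 0, 0, 0, 0, 0, 0, 0, 0, 0],
)

```text
time: 23.95
tool_pos: [0.5219, -0.0087, 0.0951]
ee_rot: [-3.139, -0.0, 1.656]
wrist_force: [-0.5, -0.1, -1.5]
width: 0.016
finger_force: 30.0
```

```bash
cat >> h.py <<'E'
def scan(im,n,pts,z):
    X=np.c_[np.array(pts)/1e3@RR.T+RT,np.full(len(pts),z)];uv=proj(n,X).astype(np.float32)
    return [int(v[2]) for v in cv2.remap(im,uv[:,0].reshape(1,-1),uv[:,1].reshape(1,-1),cv2.INTER_LINEAR)[0]]
E
python3 -c "
from h import *
o=robot.get_obs();print(o['width'],o['finger_force'])
go(-93,0,24,90)
z=o['tool_pos'][2]-.003+.016;print(z)
for n in('top','side'):
    im=robot.snapshot(n)
    x=w2r(o['tool_pos'])[0]*1e3
    print(n,scan(im,n,[(x,y) for y in range(-150,-125,2)],z),scan(im,n,[(x,y) for y in range(126,152,2)],z))
    for Y in(-132,-125,-115,115,125,132):print(Y,scan(im,n,[(xx,Y) for xx in range(-115,-70,2)],z))
"
```

```text
0.016028394745991065 29.998910129070282
rack now [-94.12269461  -0.73368156] 95.11035888166307 yaw deg rel rack 89.90758851107772 shift [0.007 0.013 0.711]
turn z -0.002
0.10811035888166308
top [111, 111, 110, 111, 110, 104, 101, 105, 105, 105, 105, 105, 105] [156, 157, 157, 157, 157, 156, 156, 156, 149, 144, 143, 143, 143]
-132 [111, 111, 112, 111, 107, 95, 82, 98, 102, 104, 105, 105, 102, 101, 103, 123, 144, 157, 159, 158, 158, 158, 158]
-125 [76, 77, 76, 78, 79, 79, 85, 94, 101, 104, 105, 104, 102, 99, 84, 81, 88, 102, 103, 101, 100, 100, 101]
-115 [68, 67, 67, 69, 78, 84, 92, 102, 103, 104, 105, 105, 101, 95, 89, 84, 84, 90, 96, 98, 95, 95, 95]
115 [68, 67, 67, 67, 66, 67, 67, 68, 69, 73, 74, 75, 76, 79, 77, 76, 77, 81, 81, 80, 81, 79, 81]
125 [129, 132, 135, 140, 137, 119, 110, 153, 157, 157, 156, 157, 154, 147, 138, 140, 142, 142, 142, 142, 142, 143, 143]
132 [143, 143, 144, 142, 137, 128, 121, 142, 154, 156, 157, 158, 156, 150, 130, 135, 142, 143, 143, 142, 142, 143, 143]
side [107, 108, 109, 108, 105, 99, 89, 78, 66, 54, 47, 41, 38] [123, 123, 123, 123, 123, 123, 123, 126, 129, 130, 127, 122, 117]
-132 [61, 64, 67, 67, 66, 66, 65, 64, 63, 58, 56, 54, 52, 50, 47, 44, 42, 40, 41, 41, 40, 39, 37]
-125 [37, 37, 37, 38, 38, 37, 37, 38, 38, 38, 37, 37, 37, 38, 37, 36, 36, 37, 36, 35, 36, 36, 36]
-115 [41, 45, 48, 50, 52, 55, 57, 59, 59, 57, 52, 45, 40, 38, 36, 36, 36, 37, 37, 37, 36, 35, 39]
115 [75, 69, 71, 73, 75, 82, 97, 113, 122, 122, 122, 124, 120, 107, 90, 77, 68, 65, 65, 63, 60, 55, 48]
125 [96, 87, 79, 75, 75, 81, 96, 113, 122, 123, 123, 124, 120, 110, 93, 78, 70, 67, 67, 66, 62, 56, 43]
132 [105, 103, 100, 99, 95, 92, 99, 113, 121, 123, 122, 124, 121, 109, 93, 77, 69, 66, 65, 64, 60, 54, 46]
```

Request:
move_arm(
  motion=[0, 0, 0, 0, 0.013, 0.15, 0, 0, 0, 0, 0, 0, 0.15, 0, 0, 0, 0, 0, 0, 0.15, 0, 0, 0, 0, 0, 0, 0.08, 0, 0, 0, 0, 0, 0, 0.06, 0, 0, 0, 0, 0, 0, 0.04, 0, 0, 0, 0, 0, 0, 0, 0],
)

```text
time: 24.63
tool_pos: [0.5234, -0.0087, 0.0325]
ee_rot: [-3.14, -0.0, 1.656]
wrist_force: [-0.4, -0.1, -2.4]
width: 0.0152
finger_force: 30.0
```

```bash
python3 -c "
from h import *
go(-93,0,24,90)"
```

```text
rack now [-92.57516327  -0.83866679] 32.48259169218699 yaw deg rel rack 89.88697270142167 shift [ 0.008 -0.004  0.085]
turn z -0.003
```

No contact and already below the upright tops. Continue down.

Request:
move_arm(
  motion=[0, 0, 0, 0.005, 0, 0.04, 0, 0, 0, 0, 0, 0, 0.03, 0, 0, 0, 0, 0, 0, 0.01, 0, 0, 0, 0, 0, 0, 0, 0, 0, 0, 0, 0, 0, 0, 0],
)

```text
time: 25.05
tool_pos: [0.5248, -0.0083, 0.0263]
ee_rot: [3.14, 0.001, 1.656]
wrist_force: [-2.9, -0.7, 5.7]
width: 0.0154
finger_force: 30.0
```

```bash
python3 -c "
from h import *
go(-93,0,24,90)
z=.036
for n in('top','side'):
    im=robot.snapshot(n)
    print(n,scan(im,n,[(-93,y) for y in range(-150,-126,2)],z),scan(im,n,[(-93,y) for y in range(126,152,2)],z))
    for Y in(-134,134):print(Y,scan(im,n,[(xx,Y) for xx in range(-115,-70,2)],z))
"
```

```text
rack now [-91.15519762  -0.64006395] 26.328336926967236 yaw deg rel rack 89.89399808627154 shift [ 0.006 -0.018  0.023]
turn z -0.002
top [111, 111, 111, 110, 109, 101, 104, 114, 110, 107, 105, 104] [157, 157, 157, 156, 156, 156, 156, 153, 148, 143, 142, 142, 143]
-134 [111, 109, 107, 104, 102, 99, 96, 94, 95, 105, 108, 110, 112, 116, 118, 118, 109, 105, 103, 107, 119, 130, 129]
134 [128, 127, 126, 126, 127, 125, 121, 108, 125, 153, 156, 156, 156, 157, 154, 146, 134, 136, 138, 140, 139, 140, 140]
side [112, 111, 111, 109, 107, 106, 106, 107, 109, 110, 110, 108] [126, 126, 126, 125, 125, 127, 131, 135, 135, 130, 122, 114, 105]
-134 [113, 113, 113, 113, 112, 111, 112, 113, 112, 110, 109, 109, 109, 110, 110, 104, 92, 75, 56, 44, 39, 39, 38]
134 [105, 102, 101, 102, 101, 94, 88, 93, 113, 122, 125, 125, 125, 123, 117, 106, 99, 100, 101, 100, 96, 88, 78]
```

Request:
move_arm(
  motion=[0, 0, 0, 0, -0.01, 0, 0, 0, 0, 0, 0, 0, 0, 0.15, 0, 0, 0, 0, 0, 0, 0.35, 0, 0, 0, 0, 0, 0, 0.5, 0, 0, 0, 0, 0, 0, 0.5, 0, 0, 0, 0, 0, 0, 0.5, 0, 0, 0, 0, 0, -0.2, 0.5, 0, 0, 0, 0, 0, -0.3, 0.5, 0, 0, 0, 0, 0, -0.3, 0.5, 0, 0, 0, 0, -0.2, -0.3, 0.5, 0, 0, 0, 0, -0.35, 0, 0.5, 0, 0, 0, 0, -0.35, 0, 0.5],
)

```text
time: 26.15
tool_pos: [0.4342, -0.0162, 0.137]
ee_rot: [3.138, 0.001, 1.656]
wrist_force: [-0.5, -0.1, -0.7]
width: 0.0467
finger_force: 0.0
```

Request:
move_arm(
  motion=[0, 0, 0, 0, -0.35, -0.1, 0.5, 0, 0, 0, 0, -0.35, -0.1, 0.5, 0, 0, 0, 0, -0.3, -0.1, 0.5, 0, 0, 0, -0.35, 0, 0, 0.5, 0, 0, 0, -0.35, 0, 0, 0.5, 0, 0, 0, -0.35, 0, 0, 0.5, 0, 0, 0, -0.35, 0, 0, 0.5, 0, 0, 0, -0.35, 0, 0, 0.5, 0, 0, 0, -0.35, 0, 0, 0.5, 0, 0, 0, -0.35, 0, 0, 0.5, 0, 0, 0, -0.35, 0, 0, 0.5, 0, 0, 0, 0, 0, 0, 0.5],
)

```text
time: 27.15
tool_pos: [0.3571, -0.3082, 0.1636]
ee_rot: [-3.14, 0.001, 1.651]
wrist_force: [-0.4, 0.1, -0.9]
width: 0.0467
finger_force: 0.0
```

```bash
python3 -c "
from h import *
for n in('top','side'):
    im=robot.snapshot(n)
    np.save('pics/'+n,im)
    print(n)
    for z in(.036,.044):
        print(z,scan(im,n,[(-93,y) for y in range(-150,-126,2)],z),scan(im,n,[(-93,y) for y in range(126,152,2)],z))
        for Y in(-134,-80,0,80,134):print(Y,scan(im,n,[(xx,Y) for xx in range(-113,-70,2)],z))
    print('tail',scan(im,n,[(x,-53) for x in range(-100,-40,2)],.032))
"
```

```text
top
0.036 [93, 93, 93, 92, 91, 90, 111, 144, 151, 152, 151, 152] [155, 155, 155, 155, 155, 155, 154, 151, 147, 142, 141, 140, 140]
-134 [91, 89, 87, 85, 83, 85, 95, 113, 136, 145, 151, 155, 159, 156, 144, 110, 92, 87, 91, 103, 113, 112]
-80 [78, 69, 57, 47, 47, 63, 91, 131, 144, 150, 153, 153, 149, 140, 120, 88, 61, 54, 53, 53, 55, 54]
0 [78, 71, 62, 49, 49, 62, 88, 135, 152, 155, 155, 155, 153, 147, 117, 93, 78, 75, 76, 78, 79, 79]
80 [67, 65, 60, 49, 47, 55, 80, 126, 155, 157, 156, 155, 156, 149, 117, 83, 80, 80, 81, 82, 83, 83]
134 [125, 124, 125, 125, 123, 119, 106, 123, 152, 154, 155, 155, 155, 153, 145, 133, 135, 136, 137, 138, 139, 139]
0.044 [93, 93, 93, 93, 91, 91, 101, 140, 150, 153, 152, 152] [154, 155, 155, 154, 155, 154, 152, 149, 144, 141, 140, 140, 140]
-134 [91, 91, 90, 90, 88, 89, 99, 118, 139, 145, 150, 154, 158, 151, 132, 100, 92, 93, 100, 117, 120, 119]
-80 [75, 66, 52, 47, 50, 68, 104, 135, 147, 151, 153, 153, 147, 132, 110, 73, 58, 53, 53, 54, 54, 54]
0 [76, 70, 59, 48, 49, 70, 105, 150, 153, 155, 155, 155, 151, 136, 105, 86, 76, 74, 77, 78, 79, 79]
80 [66, 62, 
[... 1085 characters left out ...]
 117, 117, 117, 119, 123, 126, 125, 119]
-134 [98, 100, 102, 106, 109, 112, 114, 115, 114, 113, 109, 107, 107, 105, 103, 100, 101, 100, 100, 100, 103, 107]
-80 [97, 92, 86, 82, 79, 80, 88, 103, 111, 115, 117, 116, 112, 108, 101, 94, 90, 89, 88, 88, 86, 81]
0 [97, 85, 72, 62, 56, 58, 73, 91, 106, 115, 118, 118, 116, 110, 99, 84, 73, 66, 63, 63, 60, 60]
80 [96, 86, 70, 58, 52, 60, 80, 104, 116, 118, 118, 117, 114, 109, 97, 79, 69, 62, 57, 52, 44, 37]
134 [88, 91, 94, 93, 86, 77, 80, 98, 111, 116, 117, 116, 116, 110, 98, 91, 91, 93, 93, 90, 81, 73]
tail [95, 108, 115, 116, 116, 114, 108, 97, 81, 69, 65, 72, 91, 107, 117, 123, 125, 126, 126, 125, 126, 126, 125, 124, 124, 125, 125, 125, 125, 125]
```

```bash
python3 -c "
from h import *
im=np.load('pics/top.npy')
for x in(-112,-108,-80,-77,-74):
    print(x,'R',scan(im,'top',[(x,-y) for y in range(108,138,2)],.046));print(x,'L',scan(im,'top',[(x,y) for y in range(108,138,2)],.046))
for Y in(-122,122): print(Y,scan(im,'top',[(xx,Y) for xx in range(-123,-62,2)],.046))
print('floor edges y',[scan(im,'top',[(-40,s*y) for y in range(126,146,2)],.004) for s in(1,-1)])
print('floor edges y',[scan(im,'top',[(-60,s*y) for y in range(126,146,2)],.004) for s in(1,-1)])
"
```

```text
-112 R [70, 68, 66, 68, 79, 80, 80, 78, 74, 67, 60, 63, 79, 91, 93]
-112 L [44, 43, 44, 50, 60, 80, 89, 93, 96, 98, 103, 114, 122, 126, 127]
-108 R [47, 47, 52, 64, 86, 97, 99, 99, 94, 82, 60, 63, 75, 90, 92]
-108 L [43, 44, 45, 52, 63, 82, 92, 98, 98, 97, 101, 109, 122, 126, 128]
-80 R [81, 80, 80, 81, 80, 77, 73, 73, 72, 69, 63, 69, 80, 91, 97]
-80 L [68, 66, 56, 52, 54, 72, 77, 79, 80, 84, 97, 118, 133, 139, 141]
-77 R [83, 83, 84, 87, 86, 83, 81, 79, 77, 73, 68, 72, 85, 103, 115]
-77 L [81, 79, 70, 63, 65, 82, 83, 84, 84, 88, 99, 116, 134, 139, 140]
-74 R [85, 84, 85, 89, 90, 89, 89, 89, 87, 84, 85, 89, 100, 122, 136]
-74 L [84, 84, 81, 78, 83, 99, 98, 99, 101, 103, 109, 120, 137, 139, 140]
-122 [138, 133, 122, 93, 73, 67, 91, 99, 99, 97, 100, 114, 149, 149, 151, 154, 152, 145, 130, 95, 77, 70, 77, 79, 85, 92, 95, 90, 84, 83, 83]
122 [127, 125, 117, 89, 82, 87, 98, 98, 97, 95, 94, 121, 153, 155, 155, 155, 155, 149, 123, 89, 81, 79, 80, 84, 93, 97, 89, 85, 83, 81, 81]
floor edges y [[78, 77, 77, 81, 93, 110, 131, 139, 141, 140], [80, 80, 80, 82, 88, 102, 123, 138, 140, 141]]
floor edges y [[81, 81, 81, 84, 92, 115, 137, 140, 140, 140], [83, 83, 83, 84, 87, 100, 118, 137, 140, 141]]
```

```bash
python3 -c "
from bench import robot
print(robot.close_job())"
```

```text
the job is handed in; nothing more can be done
None
```

I turned the docker around in its own bay, tail about 10 mm short of the bar, laid the bar back in both brackets about 1–2 mm off centre, and handed the job in at about 27 s; no verdict came back, and I viewed 11 pictures, one over the limit of 10.

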